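Gem tester held square on a ring's stone

TASK

Check the stone of the ring that is clamped in the ball vise: lift the cordless gem tester out of its charging dock and hold it square to the stone's flat top, the tip on the middle of that top, pressing gently so that the sprung tip goes only part of the way in. Finish while still holding the tester there in the gripper; do not push the vise out of its tilt, never lean hard on it, and leave the hammer, the awl and the shears where they lie.

Things in the scene. Friction and masses are not known exactly. Their poses are not given: they have to be found in the camera images.
- tester_grip (a point): Grey plastic gem tester like a thick pen, 156 mm long, about 110 g, upright in its dock at the start, tip down. This point: on its axis, 105 mm from the tip's end, 51 mm below its top end. z along it from tip to top, y across its 20 mm thickness between two flat sides, x across its 28 mm width. This section reaches from 36 mm above the tip's end to the top; below is a 13 mm round nose.
- tester_point (a point): The very end of the tester's copper tip, a rounded rod 2.4 mm thick that sticks 9 mm out of the nose. Same axes as the tester.
- tester_tip (a joint): How far the sprung tip is pushed into the tester: 0 free, 0.005 m fully in. It takes 1 N to begin to move and 0.8 N more for each mm (3 N half-way, 5 N fully in); beyond that the tester is rigid.
- dock: Black charging dock, fixed. Origin: centre of its underside. Foot 84 x 70 mm, 12 mm high, then a socket 50 x 42 mm up to 65 mm height. The tester stands 25 mm deep in the socket's pocket with 1.5 mm of play all round and comes out straight upwards; its tip's end starts 5 mm above the bench and must rise 60 mm or more to clear the dock.
- stone_table (a point): Centre of the flat top of the clear stone, the topmost part of the ring. z points square out of that flat top: upwards, leaning 0.1 to 0.5 rad from vertical towards the robot's side. The flat is 13 mm across; the stone is 18 mm across, in a brass-coloured claw setting whose claws stay over 1 mm below the flat.
- vise: Ball vise, fixed: a black rubber seat 120 mm across and 31 mm high, origin at the centre of its underside. In it leans a steel ball 100 mm across, centre 58 mm above the origin, with a turntable and two steel jaws (60 x 64 mm together, tops 26 mm below the stone's flat) that clamp the ring. The ball is stiff in its seat and stays as it leans.
- hammer: Bystander: hammer with a wooden handle, 260 mm long, 30 mm high, lying on the bench. Origin below the middle of its length.
- awl: Bystander: awl with a wooden handle, 140 mm long, 26 mm high, lying on the bench. Origin below the middle of its length.
- shears: Bystander: steel hand shears, 175 mm long, 72 mm over the handles, 9 mm high, lying on the bench. Origin near the middle of the length, on the bench.
Mind the look-alikes: they are no part of the job. Of the things that look like the part that bears tester_grip, the middle-sized one is meant.

How it is judged (in metres and radians):
On the way:
1. the tester is lifted clear of its dock in the gripper (z of tester_point in the frame of dock above 0.062 m and contact force between the fingers and tester above 0.5 N), for 0.1 s.
At the end, for the whole second after the job is handed in: The gripper holds the tester still, clear of the dock, tip within 5 mm of the middle of the stone's flat top, axis within 0.16 rad of square to it, sprung tip 0.5 to 4.7 mm in (about 1.4 to 4.8 N); stone moved under 6 mm, hammer, awl and shears under 30 mm (contact force between tester and vise between 0.7 and 8 N and value of joint tester_tip between 0.0005 and 0.0047 m and distance between tester_point and stone_table below 0.005 m and angle between the z axis of tester_grip and the z axis of stone_table, either way round below 0.16 rad and contact force between the fingers and tester above 0.5 N and contact force between tester and dock below 0.05 N and linear speed of tester below 0.02 m/s and distance of each of hammer, awl, shears from where it was at the start of the episode below 0.03 m and distance of stone_table from where it was at the start of the episode below 0.006 m); the arm keeps its last pose, push and grip.
It fails at once if the stone or the vise is leant on with more than 20 N (contact force between anything else and vise above 20 N).
It fails at once if the vise is pushed out of its tilt (stone moved more than 10 mm) (distance of stone_table from where it was at the start of the episode above 0.01 m).
It fails at once if the hammer, the awl or the shears are pushed more than 30 mm (distance of any of hammer, awl, shears from where it was at the start of the episode above 0.03 m).
It also fails if it takes over 38 s, if anything falls off the work surface, if the arm or the gripper's body presses on something with over 40 N, if the wrist force passes 120 N, or if a joint passes its speed limit or range.

ROBOT

A 6-joint arm with a two-finger parallel gripper is mounted at the origin on the work surface. World frame = base frame: x ahead of the robot, y to its left, z up, the work surface at z = 0. Lengths are in m, angles in degrees, forces in N, time in s.
With the tool pointing down it reaches from about 0.375 to 0.9 m from the base axis. Payload 3.1 kg.
Tool frame: the origin (TCP) lies between the finger pads; the fingertips stand 22 mm ahead of it and the grasp point (between the pads) lies 3 mm ahead of it; z points along the fingers, y is the line along which they close (so a half turn about z gives the same grasp; the last joint's range is limited). The gripper opens to 87 mm and grips with 3 to 60 N. Pads are 19 mm wide; open, the fingers measure 117 mm over their backs; the gripper's body (75 mm by 190 mm) begins 51 mm behind the grasp point.
Start: joints at [66.033, 30.224, 82.088, -0, 67.689, -10.227], TCP at [0.148, 0.607, 0.205] pointing down, gripper open.
Joint ranges: [-176.69, 176.69], [-43.24, 126.21], [12.49, 139.97], [-82, 262], [0, 151.66], [-163.58, 163.58]. Speed limits (degrees/s): [159.86, 159.86, 180, 180, 180, 180].

INTERFACE

Orientations are given as a 3x3 rotation matrix whose columns are the frame's x, y, z axes.
In Python, from rig import bot, capture, search_frame, outline_of, spot_point gives the robot as it stands.
- The arm moves only by the tool jog_arm, never from a script. Its argument "rows" is text: rows parted by semicolons, each of 7 numbers parted by spaces: the opening, from 0 (shut) to 1 (fully open), then the shift along the tool's x, y, z as a fraction of full scale, then the turn, a rotation vector about the tool's x, y, z as a fraction of full scale. A call has 1 to 20 rows; each row is the pose to reach, as a shift and turn from the pose commanded when the call began, along the tool's axes at that moment; what a row does not reach only later rows make up. Full scale, the value 1, is 0.5 m for a shift and pi/4 rad for a turn. A row lasts 1/12 s, in which the tool goes at most 41.7 mm and 7.16 degrees, less where a joint would pass 70% of its speed; a pose out of reach is approached as far as the arm can. A call with a number of a shift or a turn outside -1 to 1 is refused whole. A call with a gripper value outside its range is refused whole. The fingers move at their own pace and stop on an object; the grip force is fixed at half the most. Time passes only in rows, so rows that repeat a pose let the fingers close. It gives the time, the measured TCP pose, the force, the opening and the grip force at its end, in the units of the state.
- bot.read_state(): the state, without advancing time (a new reading comes with each control period).
- capture(name): name is "side" or "top" or "wrist"; returns a dict with "pixels" (420x560x3 uint8, red, green, blue), "fx", "fy", "cx", "cy" (pixels), "R" (3x3) and "t" (3): a world point X has camera coordinates R X + t; the wrist camera has in their place "mount" (4x4, takes a point from camera to tool coordinates, whose origin is the TCP and whose axes are the flange's). Camera axes: x right, y down, z forward; pixel columns grow to the right and rows downward; lengths in m; the calibration is good to about 2 mm. A picture is of the moment at which its call begins: read the wrist's pose just before it. There is no depth.
- bot.hand_in(): hands the job in; it is judged then, once.
Trained networks look in a picture, given as the dict that the camera call returned (one of the last four; its "shot" number tells which), for a name from the list of things; names that differ only in an ending like _2 or _b are one class to them, and where a whole thing is asked for, a point or a joint stands for the part that bears it (a point fixed in the world has none). Each returns a list of dicts, best first, with "conf" (0 to 1); they miss things now and then, are a little off and sometimes report something else, mostly with a low value. They report only what shows in the picture. A call takes as long as a camera call. They do not tell look-alikes from the thing itself.
- search_frame(label, picture): "point" ([x, y, z] in m, in world coordinates, good to about 4 mm: the middle of the surface that is visible of it).
- outline_of(label, picture): "region" (420x560 bool, what is visible of it).
- spot_point(label, picture): "point" ([x, y, z] in m, in world coordinates, good to about 4 mm: a listed point, or the origin of a listed thing).
The state is a dict: "time_s": time; "joint_positions": joint angles; "qvel": joint speeds; "tau": joint torques, N m; "position": TCP position; "tcp_rot": TCP orientation; "force": force on the tool from outside, world axes, zero at the start; "moment": the same for the moment, N m; "opening": opening from 0.0 (shut) to 1.0 (fully open); "grasp_force": force on a finger pad.
Only numpy, scipy, OpenCV 4.12 (cv2) and the standard library are available. Lean on these libraries where they do the work, as an engineer would, in place of code of your own. Each camera call takes 0.05 s, during which the arm holds its last target. There are 200 camera calls.

## Working session

There is one attempt and no reset: what is moved stays moved. The work goes in short steps, Python scripts to look and compute and a tool call to move; the robot and the scene stay as the last step left them, time stands still between calls to the robot, and variables do not carry over. Pictures are saved under pics/ and viewed, at most 10 in all, crops included, and the job is handed in when it is done.

Besides the shell and the picture viewer there is one more tool, called after "Request:" by a JSON object that holds its "api" and its "payload", one argument or row to a line. jog_arm: Moves the arm, as the interface text tells. Its arguments: {"type":"object","properties":{"rows":{"type":"string"}},"required":["rows"]}

```bash
mkdir -p pics
cat > h.py <<'E'
import numpy as np, cv2
from rig import bot, capture, search_frame, outline_of, spot_point
np.set_printoptions(precision=4, suppress=True)
def show(pic,name): cv2.imwrite('pics/'+name+'.png', pic['pixels'][:,:,::-1])
E
python3 - <<'E'
from h import *
s=bot.read_state(); print(s['position'],s['tcp_rot'],s['opening'])
P={}
for n in ['side','top']:
    p=capture(n);P[n]=p; show(p,n)
    print(n,p['fx'],p['cx'],p['cy'],np.array(p['R']).tolist(),p['t'])
    for l in ['tester_grip','tester_point','dock','stone_table','vise']:
        print(n,l,[(np.round(d['conf'],2),np.round(d['point'],3).tolist()) for d in spot_point(l,p)[:4]])
    for l in ['tester_grip','hammer','awl','shears']:
        print('sf',n,l,[(np.round(d['conf'],2),np.round(d['point'],3).tolist()) for d in search_frame(l,p)[:4]])
cv2.imwrite('pics/both.png',cv2.resize(np.hstack([P['side']['pixels'],P['top']['pixels']])[:,:,::-1],(800,300)))
E
```

```text
[0.1481 0.6064 0.2041] [[-0.9714  0.2375 -0.0008]
 [ 0.2375  0.9714 -0.002 ]
 [ 0.0003 -0.0021 -1.    ]] 0.9984327182490025
side 518.8386394974083 271.48404410791187 211.1882189381248 [[0.9675752970408634, -0.2520433085504187, 0.016498944549372244], [-0.13422718354413563, -0.5684233978325938, -0.8117129443308498], [0.21396520220375498, 0.7831787863645228, -0.5838235014407173]] [-0.547   0.2348  0.9848]
side tester_grip [(np.float64(0.75), [0.443, 0.289, 0.078]), (np.float64(0.74), [0.398, 0.2, 0.137]), (np.float64(0.71), [0.504, 0.218, 0.113])]
side tester_point []
side dock [(np.float64(0.95), [0.505, 0.215, -0.0])]
side stone_table [(np.float64(0.83), [0.473, -0.134, 0.143])]
side vise [(np.float64(0.85), [0.503, -0.146, -0.002])]
sf side tester_grip [(np.float64(0.86), [0.396, 0.185, 0.13]), (np.float64(0.75), [0.439, 0.281, 0.079]), (np.float64(0.74), [0.504, 0.209, 0.12])]
sf side hammer [(np.float64(0.75), [0.716, -0.013, 0.021])]
sf side awl [(np.float64(0.78), [0.379, 0.003, 0.016])]
sf side shears [(np.float64(0.55), [0.563, 0.411, 0.006])]
top 397.7025502769444 278.88435619
[... 242 characters left out ...]
0.9528]
top tester_grip [(np.float64(0.89), [0.398, 0.195, 0.137]), (np.float64(0.57), [0.442, 0.293, 0.08]), (np.float64(0.49), [0.504, 0.216, 0.11])]
top tester_point []
top dock [(np.float64(0.9), [0.502, 0.215, 0.004])]
top stone_table [(np.float64(0.93), [0.48, -0.135, 0.144]), (np.float64(0.51), [0.503, 0.218, 0.002])]
top vise [(np.float64(0.71), [0.507, -0.14, 0.001])]
sf top tester_grip [(np.float64(0.76), [0.506, 0.217, 0.162]), (np.float64(0.65), [0.405, 0.196, 0.192]), (np.float64(0.49), [0.443, 0.287, 0.103])]
sf top hammer [(np.float64(0.86), [0.718, -0.002, 0.022])]
sf top awl [(np.float64(0.74), [0.385, 0.012, 0.026])]
sf top shears [(np.float64(0.84), [0.543, 0.417, 0.006])]
```

View pics/side.png

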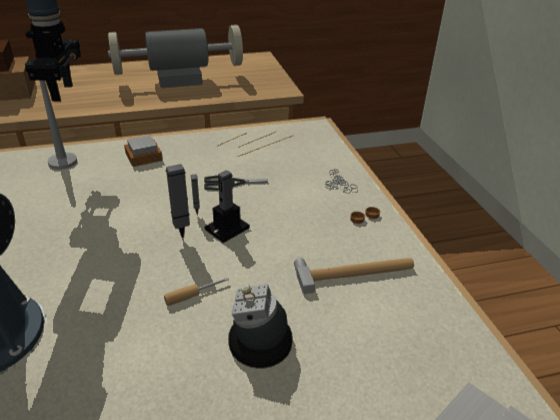

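View pics/top.png

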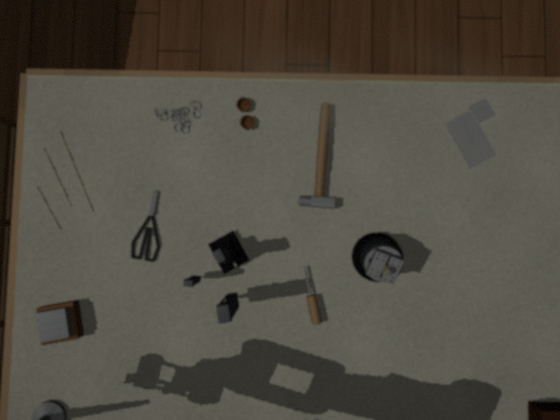

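The tester in the dock (side ~(226,190), top ~(230,250)) is the one I want. The larger and smaller look-alikes stand loose beside it. Next I'll fit the dock's yaw from the outlines.

```bash
cat >> h.py <<'E'
def proj(p,X):
    c=np.atleast_2d(X)@np.array(p['R']).T+np.array(p['t'])
    return np.c_[p['fx']*c[:,0]/c[:,2]+p['cx'],p['fy']*c[:,1]/c[:,2]+p['cy']]
def box(w,d,z0,z1): return np.array([[a*w/2,b*d/2,z] for a in(-1,1) for b in(-1,1) for z in(z0,z1)])
def Rz(a): return np.array([[np.cos(a),-np.sin(a),0],[np.sin(a),np.cos(a),0],[0,0,1]])
def render(p,boxes,sc=4):
    m=np.zeros((420*sc,560*sc),np.uint8)
    for b in boxes: cv2.fillConvexPoly(m,cv2.convexHull(np.round((proj(p,b)+.5)*sc).astype(np.int32)),1)
    return cv2.resize(m*255,(560,420),interpolation=cv2.INTER_AREA)/255.
E
python3 - <<'E'
from h import *
from scipy.optimize import minimize
obs=[]
for n in ['side','top']:
    p=capture(n)
    d=outline_of('dock',p); print(n,[(x['conf'],x['region'].sum()) for x in d])
    m=np.array(d[0]['region'])
    c=proj(p,[.504,.216,.13])[0]
    ts=outline_of('tester_grip',p)
    for x in ts:
        ys,xs=np.nonzero(x['region']); print(x['conf'],xs.mean(),ys.mean(),len(xs))
        if np.hypot(xs.mean()-c[0],ys.mean()-c[1])<14: m=m|x['region']; print('used')
    obs.append((p,m.astype(float)))
D=[box(.084,.07,0,.012),box(.05,.042,.012,.065),box(.028,.02,.065,.161)]
def cost(v,sep=False):
    r=[]
    for p,m in obs:
        b=[x@Rz(v[2]).T+[v[0],v[1],0] for x in D]
        r.append(np.abs(render(p,b)-m).sum()/m.sum())
    return r if sep else sum(r)
for y0 in np.radians(np.arange(-90,90,15)):
    r=minimize(cost,[.504,.216,y0],method='Nelder-Mead',options=dict(initial_simplex=[[.504,.216,y0],[.509,.216,y0],[.504,.221,y0],[.504,.216,y0+.2]],maxiter=60))
    print(np.degrees(y0).round(),r.x[:2],np.degrees(r.x[2]).round(1),round(r.fun,3),np.round(cost(r.x,True),3))
E
```

```text
side [(0.93, np.int64(1050))]
0.69 195.05150214592274 193.56223175965664 233
0.57 225.09351145038167 191.04770992366412 524
used
top [(0.81, np.int64(851))]
0.76 221.16593886462883 254.3013100436681 229
used
0.57 227.02729044834308 307.093567251462 513
0.47 190.7439024390244 280.109756097561 164
-90.0 [0.5082 0.2179] -46.9 0.412 [0.128 0.284]
-75.0 [0.5078 0.2183] -47.2 0.415 [0.132 0.283]
-60.0 [0.5083 0.2183] -47.6 0.411 [0.128 0.282]
-45.0 [0.5085 0.2172] -46.9 0.418 [0.125 0.293]
-30.0 [0.5083 0.2184] -47.0 0.413 [0.13  0.283]
-15.0 [0.508  0.2178] -45.9 0.413 [0.127 0.286]
0.0 [0.5079 0.2186] 29.8 0.143 [0.082 0.061]
15.0 [0.5079 0.2185] 29.1 0.144 [0.083 0.062]
30.0 [0.5081 0.2186] 29.9 0.142 [0.079 0.063]
45.0 [0.508  0.2187] 30.0 0.142 [0.079 0.063]
60.0 [0.5081 0.2187] 29.8 0.142 [0.079 0.063]
75.0 [0.5079 0.2186] 30.1 0.144 [0.081 0.063]
```

```bash
cat >> h.py <<'E'
from scipy.spatial.transform import Rotation as Ro
def plan(pos,R):
    s=bot.read_state(); R0=np.array(s['tcp_rot']); 
    d=R0.T@(np.array(pos)-np.array(s['position'])); w=Ro.from_matrix(R0.T@R).as_rotvec()
    print('t',s['time_s'],'shift',d/.5,'turn',w/(np.pi/4),'| mm',d*1e3,'deg',np.degrees(w))
def tool(z,y):
    z=np.array(z,float);z/=np.linalg.norm(z);y=np.array(y,float);y=y-z*(y@z);y/=np.linalg.norm(y)
    return np.c_[np.cross(y,z),y,z]
E
python3 - <<'E'
from h import *
plan([.508,.218,.27],tool([0,0,-1],[-.5,.866,0]))
E
```

```text
t 1.3 shift [-0.8834 -0.5851 -0.1299] turn [-0.0001  0.     -0.972 ] | mm [-441.7111 -292.5447  -64.9378] deg [ -0.0024   0.0001 -43.7408]
```

Request:
{"api": "jog_arm", "payload": {
  "rows": "1 0 0 -0.13 0 0 0; 1 -0.3 -0.2 -0.13 0 0 -0.3; 1 -0.6 -0.4 -0.13 0 0 -0.6; 1 -0.883 -0.585 -0.13 0 0 -0.972; 1 -0.883 -0.585 -0.13 0 0 -0.972; 1 -0.883 -0.585 -0.13 0 0 -0.972; 1 -0.883 -0.585 -0.13 0 0 -0.972; 1 -0.883 -0.585 -0.13 0 0 -0.972; 1 -0.883 -0.585 -0.13 0 0 -0.972; 1 -0.883 -0.585 -0.13 0 0 -0.972; 1 -0.883 -0.585 -0.13 0 0 -0.972; 1 -0.883 -0.585 -0.13 0 0 -0.972; 1 -0.883 -0.585 -0.13 0 0 -0.972; 1 -0.883 -0.585 -0.13 0 0 -0.972; 1 -0.883 -0.585 -0.13 0 0 -0.972; 1 -0.883 -0.585 -0.13 0 0 -0.972; 1 -0.883 -0.585 -0.13 0 0 -0.972; 1 -0.883 -0.585 -0.13 0 0 -0.972"
}}

```text
time_s: 2.8
position: [0.5064, 0.219, 0.2698]
tcp_rot: [[-0.865, -0.501, -0.001], [-0.501, 0.865, 0.0], [0.001, 0.001, -1.0]]
force: [-0.6, 0.6, -0.4]
opening: 0.999
grasp_force: 0.0
```

```bash
cat >> h.py <<'E'
def wrist():
    s=bot.read_state(); p=capture('wrist'); T=np.eye(4); T[:3,:3]=s['tcp_rot']; T[:3,3]=s['position']
    C=np.linalg.inv(T@np.array(p['mount'])); q=dict(p); q['R']=C[:3,:3]; q['t']=C[:3,3]; q['raw']=p; return q
E
python3 - <<'E'
from h import *
p=wrist(); print(np.array(p['raw']['mount']))
D=[box(.084,.07,0,.012),box(.05,.042,.012,.065),box(.028,.02,.065,.161)]
im=p['pixels'][:,:,::-1].copy()
for b in D:
    u=proj(p,b@Rz(np.radians(30)).T+[.508,.218,0]); cv2.polylines(im,[cv2.convexHull(np.round(u).astype(np.int32))],True,(0,0,255),1)
cv2.imwrite('pics/w1.png',im)
for l in ['tester_grip','dock']: print(l,[(np.round(d['conf'],2),np.round(d['point'],3).tolist()) for d in spot_point(l,p['raw'])[:4]])
plan([.508,.218,.117],tool([0,0,-1],[-.5,.866,0]))
E
```

```text
[[ 0.0015 -0.953  -0.303   0.0843]
 [ 1.      0.0014  0.0007  0.    ]
 [-0.0002 -0.303   0.953  -0.1795]
 [ 0.      0.      0.      1.    ]]
tester_grip [(np.float64(0.82), [0.502, 0.219, 0.11]), (np.float64(0.65), [0.4, 0.2, 0.135]), (np.float64(0.62), [0.442, 0.287, 0.074])]
dock [(np.float64(0.84), [0.508, 0.216, -0.001])]
t 2.95 shift [-0.0011 -0.004   0.3062] turn [ 0.0004 -0.0004  0.0031] | mm [ -0.5525  -2.0247 153.1071] deg [ 0.0198 -0.017   0.1375]
```

View pics/w1.png

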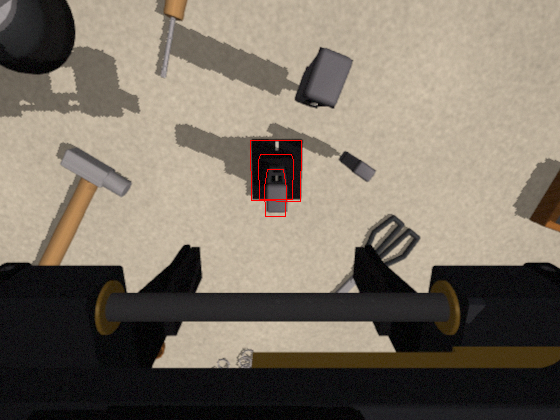

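Request:
{"api": "jog_arm", "payload": {
  "rows": "0.7 0 -0.002 0.1 0 0 0; 0.7 0 -0.002 0.2 0 0 0; 0.7 0 -0.002 0.25 0 0 0; 0.7 0 -0.002 0.28 0 0 0; 0.7 0 -0.002 0.302 0 0 0; 0.7 0 -0.002 0.302 0 0 0; 0.7 0 -0.002 0.302 0 0 0; 0.7 0 -0.002 0.302 0 0 0"
}}

```text
time_s: 3.62
position: [0.5088, 0.218, 0.12]
tcp_rot: [[-0.865, -0.501, 0.002], [-0.501, 0.865, 0.0], [-0.002, -0.001, -1.0]]
force: [-0.4, -0.4, 0.4]
opening: 0.703
grasp_force: 0.0
```

Run:
```python
from h import *
s=bot.read_state(); print(s['position'],s['force'],s['opening'])
p=wrist(); q=capture('side')
im=np.hstack([p['pixels'][:,:,::-1],cv2.resize(q['pixels'][100:280,130:330,::-1],(466,420))])
cv2.imwrite('pics/w2.png',cv2.resize(im,(800,int(420*800/im.shape[1]))))
```

```text
[0.5088 0.218  0.12  ] [-0.4094 -0.3758  0.3538] 0.7031114398990288
```

View pics/w2.png

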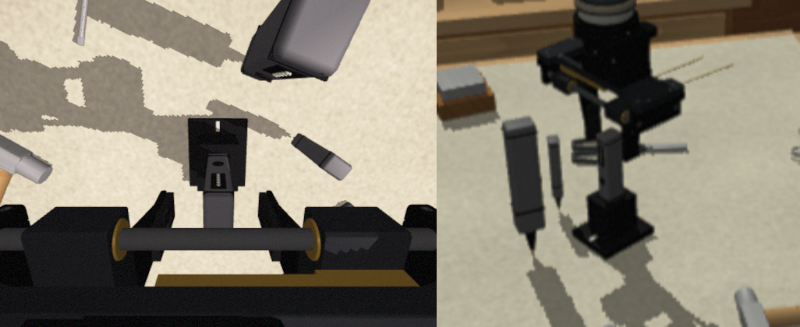

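The tester stands between the open fingers (wrist view ~(218,200), side view ~(607,160)) and the fingers straddle it. I'll close and lift.

Request:
{"api": "jog_arm", "payload": {
  "rows": "0 0 0 0 0 0 0; 0 0 0 0 0 0 0; 0 0 0 0 0 0 0; 0 0 0 0 0 0 0; 0 0 0 0 0 0 0; 0 0 0 0 0 0 0; 0 0 0 0 0 0 0; 0 0 0 0 0 0 0; 0 0 0 -0.02 0 0 0; 0 0 0 -0.05 0 0 0; 0 0 0 -0.1 0 0 0; 0 0 0 -0.16 0 0 0; 0 0 0 -0.2 0 0 0; 0 0 0 -0.3 0 0 0; 0 0 0 -0.35 0 0 0; 0 0 0 -0.4 0 0 0; 0 0 0 -0.4 0 0 0; 0 0 0 -0.4 0 0 0"
}}

```text
time_s: 5.22
position: [0.5088, 0.2174, 0.321]
tcp_rot: [[-0.866, -0.5, 0.004], [-0.5, 0.866, 0.001], [-0.004, -0.001, -1.0]]
force: [0.7, -1.0, -1.6]
opening: 0.225
grasp_force: 29.9
```

Run:
```python
from h import *
s=bot.read_state(); T=np.array(s['tcp_rot']);t=np.array(s['position']); print(t,s['force'],s['opening'],s['grasp_force'])
p=wrist(); q=capture('side'); r=capture('top')
show(q,'s3')
for n,c in [('w',p['raw']),('side',q),('top',r)]:
  for l in ['tester_grip','tester_point','stone_table']:
    print(n,l,[(np.round(d['conf'],2),np.round(d['point'],3).tolist(),(T.T@(np.array(d['point'])-t)*1e3).round(0)) for d in spot_point(l,c)[:4]])
# predicted tester outline
m=q
u=proj(q,t-np.array([0,0,.114+.003-.0])); print('pred tip px',u, 'grasp px',proj(q,t))
cv2.imwrite('pics/s3c.png',cv2.resize(q['pixels'][20:270,120:350,::-1],(552,600),interpolation=cv2.INTER_CUBIC))
```

```text
[0.5088 0.2174 0.321 ] [ 0.6687 -0.9901 -1.5949] 0.22466290316075635 29.90588372329512
w tester_grip [(np.float64(0.74), [0.508, 0.214, 0.313], array([ 2., -2.,  8.])), (np.float64(0.62), [0.442, 0.291, 0.077], array([ 22.,  97., 244.]))]
w tester_point []
w stone_table []
side tester_grip [(np.float64(0.86), [0.506, 0.214, 0.311], array([ 5., -2., 10.])), (np.float64(0.85), [0.398, 0.196, 0.13], array([108.,  37., 190.])), (np.float64(0.66), [0.441, 0.289, 0.083], array([ 23.,  96., 237.]))]
side tester_point []
side stone_table [(np.float64(0.59), [0.473, -0.133, 0.145], array([ 206., -285.,  175.]))]
top tester_grip [(np.float64(0.87), [0.393, 0.198, 0.136], array([111.,  41., 185.]))]
top tester_point []
top stone_table [(np.float64(0.63), [0.48, -0.135, 0.144], array([ 202., -291.,  176.]))]
pred tip px [[223.3825 155.5977]] grasp px [[221.2608 106.2996]]
```

View pics/s3c.png

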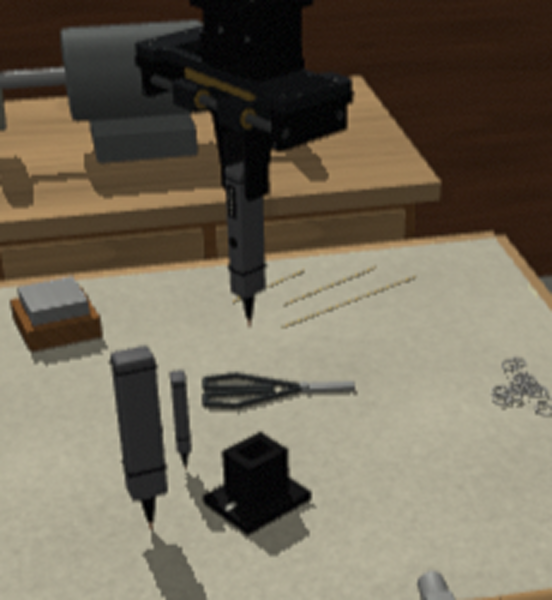

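The dock is empty and the tester hangs straight in the gripper. Its tip shows at about (224,156), within half a pixel of where I predicted. Next is a standoff pose above the stone.

Run:
```python
from h import *
print(bot.read_state()['joint_positions'])
S=np.array([.477,-.134,.144]); n=np.array([-.31,.10,.945]); n/=np.linalg.norm(n)
plan(S+n*.195,tool(-n,[.16,.987,0]))
```

```text
[  11.5579   17.9853   83.8109   -0.0015   78.2378 -108.4431]
t 5.8167 shift [ 0.4906 -0.4828 -0.019 ] turn [ 0.2026 -0.3813  0.8735] | mm [ 245.3101 -241.407    -9.515 ] deg [  9.1186 -17.1578  39.307 ]
```

Request:
{"api": "jog_arm", "payload": {
  "rows": "0 0.08 -0.08 -0.01 0 0 0; 0 0.16 -0.16 -0.01 0 0 0.1; 0 0.22 -0.22 -0.02 0.05 -0.1 0.25; 0 0.28 -0.28 -0.02 0.08 -0.15 0.4; 0 0.34 -0.34 -0.02 0.12 -0.2 0.55; 0 0.4 -0.4 -0.02 0.16 -0.28 0.7; 0 0.45 -0.44 -0.02 0.2 -0.35 0.8; 0 0.49 -0.483 -0.02 0.203 -0.381 0.873; 0 0.49 -0.483 -0.02 0.203 -0.381 0.873; 0 0.49 -0.483 -0.02 0.203 -0.381 0.873; 0 0.49 -0.483 -0.02 0.203 -0.381 0.873; 0 0.49 -0.483 -0.02 0.203 -0.381 0.873; 0 0.49 -0.483 -0.02 0.203 -0.381 0.873; 0 0.49 -0.483 -0.02 0.203 -0.381 0.873; 0 0.49 -0.483 -0.02 0.203 -0.381 0.873"
}}

```text
time_s: 7.07
position: [0.4173, -0.1132, 0.3289]
tcp_rot: [[-0.935, 0.172, 0.311], [0.149, 0.984, -0.099], [-0.323, -0.046, -0.945]]
force: [-0.4, 1.0, -0.8]
opening: 0.228
grasp_force: 30.0
```

Run:
```python
from h import *
s=bot.read_state(); T=np.array(s['tcp_rot']);t=np.array(s['position']); print(t,T,s['force'],s['joint_positions'])
p=wrist(); show(p,'w4'); q=capture('side'); r=capture('top')
for n,c in [('w',p['raw']),('side',q),('top',r)]:
  for l in ['tester_point','stone_table','vise']:
    print(n,l,[(np.round(d['conf'],2),np.round(d['point'],4).tolist(),(T.T@(np.array(d['point'])-t)*1e3).round(0)) for d in spot_point(l,c)[:4]])
print(proj(p,[.477,-.134,.144]),proj(p,t+T[:,2]*.115))
n=-T[:,2]
S=np.array([.477,-.134,.144])
```

```text
[ 0.4173 -0.1132  0.3289] [[-0.9348  0.1724  0.3105]
 [ 0.1485  0.9839 -0.0991]
 [-0.3226 -0.0465 -0.9454]] [-0.4365  1.027  -0.7772] [ -34.1973   -3.0321  110.6164    6.5468   54.3027 -117.677 ]
w tester_point []
w stone_table [(np.float64(0.76), [0.4795, -0.1366, 0.1438], array([ -2.,  -4., 197.]))]
w vise [(np.float64(0.84), [0.5045, -0.1435, 0.004], array([ 19.,   0., 337.])), (np.float64(0.3), [0.4781, -0.1318, 0.142], array([  1.,   1., 197.]))]
side tester_point []
side stone_table [(np.float64(0.87), [0.4752, -0.1334, 0.1434], array([  3.,  -1., 195.]))]
side vise [(np.float64(0.96), [0.5019, -0.1443, -0.0022], array([ 23.,  -1., 342.])), (np.float64(0.18), [0.5815, 0.4138, -0.0023], array([ 32., 562., 312.]))]
top tester_point []
top stone_table [(np.float64(0.8), [0.4801, -0.1368, 0.1373], array([ -0.,  -3., 203.])), (np.float64(0.7), [0.5051, 0.2192, 0.001], array([ 73., 357., 304.]))]
top vise [(np.float64(0.6), [0.5034, -0.1426, 0.0004], array([ 21.,   1., 340.]))]
[[275.7095 180.0546]] [[277.0692 198.9241]]
```

View pics/w4.png

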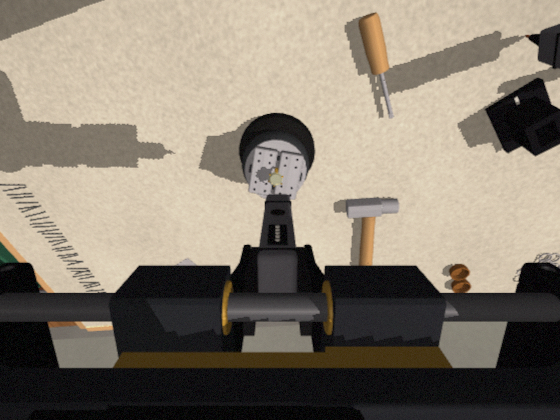

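The jaws and stone show in the wrist view, with the stone at about (277,177). I'll overlay the estimated jaw-top plane and flat to check the normal.

Run:
```python
from h import *
s=bot.read_state(); T=np.array(s['tcp_rot'])
S=np.array([.4775,-.1345,.143]); B=np.array([.5035,-.1435,.058]); n=S-B; print(np.linalg.norm(n)); n/=np.linalg.norm(n); print(n)
p=wrist();q=capture('side')
out=[]
for c,o,w in [(p,(225,100),100),(q,(200,260),120)]:
    k=int(400*1.0/w*1); k=4 if w==100 else 3.3333
    im=cv2.resize(np.ascontiguousarray(c['pixels'][o[1]:o[1]+w,o[0]:o[0]+w,::-1]),(400,400),interpolation=cv2.INTER_CUBIC)
    def pl(X,col): cv2.polylines(im,[np.round((proj(c,X)+.5-np.array(o))*400/w).astype(np.int32)],True,col,1)
    R=tool(n,T[:,1])
    a=np.linspace(0,6.283,24)
    pl(S+.0065*(np.outer(np.cos(a),R[:,0])+np.outer(np.sin(a),R[:,1])),(0,0,255))
    for yaw,col in [(-8,(0,255,0))]:
        M=R@Rz(np.radians(yaw))
        pl((np.array([[-.03,-.032,-.026],[.03,-.032,-.026],[.03,.032,-.026],[-.03,.032,-.026]]))@M.T+S,col)
    pl(np.array([S+n*.0,S+n*.03]),(255,0,255))
    out.append(im)
cv2.imwrite('pics/ov.png',np.hstack(out))
```

```text
0.08934203937676818
[-0.291   0.1007  0.9514]
```

View pics/ov.png

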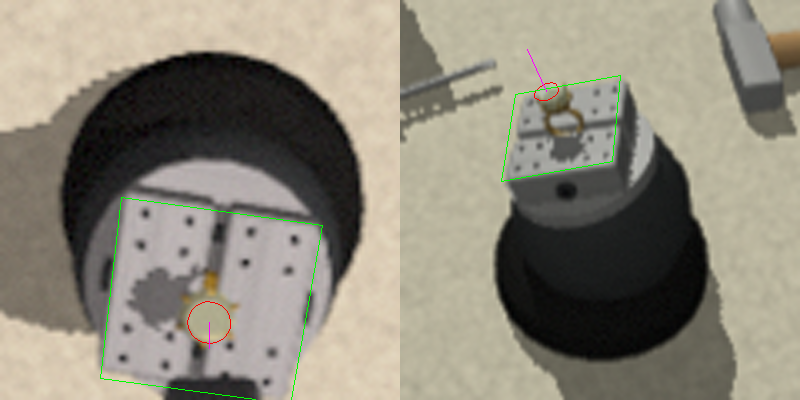

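The jaw plane matches in both views, so the normal is good. The stone's centre is less certain: up to 4 mm off in the wrist view. I'll move to a gap of about 25 mm and compare the tip with the stone directly.

Run:
```python
from h import *
S=np.array([.4775,-.1345,.143]); n=np.array([-.291,.1007,.9514]); T=np.array(bot.read_state()['tcp_rot'])
plan(S+n*.14,tool(-n,T[:,1]))
```

```text
t 7.7667 shift [-0.0048  0.0002  0.1135] turn [ 0.0046  0.0257 -0.    ] | mm [-2.4158  0.1198 56.7427] deg [ 0.2072  1.1562 -0.0021]
```

Request:
{"api": "jog_arm", "payload": {
  "rows": "0 -0.003 0 0.05 0 0.02 0; 0 -0.005 0 0.08 0.005 0.026 0; 0 -0.005 0 0.1 0.005 0.026 0; 0 -0.005 0 0.113 0.005 0.026 0; 0 -0.005 0 0.113 0.005 0.026 0; 0 -0.005 0 0.113 0.005 0.026 0; 0 -0.005 0 0.113 0.005 0.026 0"
}}

```text
time_s: 8.35
position: [0.437, -0.1207, 0.2771]
tcp_rot: [[-0.94, 0.176, 0.292], [0.153, 0.983, -0.102], [-0.305, -0.051, -0.951]]
force: [0.9, -0.7, -1.0]
opening: 0.227
grasp_force: 30.0
```

Run:
```python
from h import *
s=bot.read_state(); T=np.array(s['tcp_rot']);t=np.array(s['position']); print(t,s['force'])
S=np.array([.4775,-.1345,.143]);n=-T[:,2]
p=wrist();q=capture('side');r=capture('top');out=[]
for c,o in [(p,(247,155)),(q,(230,255)),(r,(362,235))]:
    w=44 if c is not r else 44; k=266/w
    if c is p: o=tuple((proj(c,S)[0]-22).astype(int)) 
    if c is q: o=tuple((proj(c,S+.012*n)[0]-22).astype(int))
    if c is r: o=tuple((proj(c,S)[0]-22).astype(int))
    im=cv2.resize(np.ascontiguousarray(c['pixels'][o[1]:o[1]+w,o[0]:o[0]+w,::-1]),(266,266),interpolation=cv2.INTER_CUBIC)
    if c is r: im=np.clip(im*2.0,0,255).astype(np.uint8)
    print(o,'S',(proj(c,S)+.5-o)*k,'tip',(proj(c,t+T[:,2]*.1155)+.5-o)*k)
    print(' per mm x,y,z', [((proj(c,S+e)-proj(c,S))*k).round(2).tolist() for e in np.eye(3)*.001])
    for l in ['stone_table','tester_point']: print(l,[(d['conf'].__round__(2),np.round(d['point'],4)) for d in spot_point(l,c.get('raw',c))[:2]])
    out.append(im)
cv2.imwrite('pics/z1.png',np.hstack(out))
```

```text
[ 0.437  -0.1207  0.2771] [ 0.8503 -0.6975 -0.9782]
(np.int64(255), np.int64(169)) S [[138.3806 139.3035]] tip [[136.4893 183.0765]]
 per mm x,y,z [[[1.01, 4.84]], [[5.69, -0.7]], [[-0.29, 3.1]]]
stone_table []
tester_point []
(np.int64(219), np.int64(259)) S [[150.1625 171.7153]] tip [[123.6799 108.1453]]
 per mm x,y,z [[[3.42, -0.58]], [[-0.73, -2.38]], [[-0.05, -2.54]]]
stone_table [(0.77, array([ 0.4757, -0.1347,  0.1427]))]
tester_point []
(np.int64(364), np.int64(249)) S [[139.3599 140.7937]] tip [[151.7616 168.3804]]
 per mm x,y,z [[[0.01, -2.89]], [[-2.88, -0.06]], [[0.75, 0.3]]]
stone_table [(0.56, array([ 0.4793, -0.1359,  0.1414]))]
tester_point []
```

View pics/z1.png

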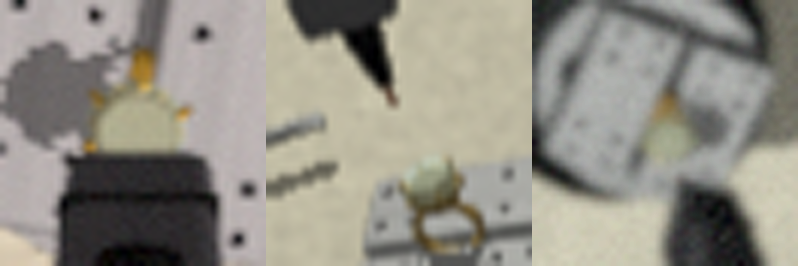

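Tip (side crop (125,104)) is on the predicted line. The stone is centred near (167,183) in the side crop and (136,138) in the top crop. I'll shift the estimate a compromise +1.5 mm in x and −2 mm in z, then move to a few mm above it.

Run:
```python
from h import *
S=np.array([.479,-.1345,.1415]); n=np.array([-.291,.1007,.9514]); T=np.array(bot.read_state()['tcp_rot'])
plan(S+n*(.1145+.006),tool(-n,T[:,1]))
f=[]
for i in range(6): capture('wrist'); f.append(np.array(bot.read_state()['force'])@n)
print('axial',np.array(f),np.mean(f))
```

```text
t 8.8 shift [-0.0015  0.0009  0.0436] turn [-0.0006  0.0002  0.    ] | mm [-0.7594  0.4274 21.7805] deg [-0.0249  0.0095  0.    ]
axial [-0.9694 -1.2484 -2.3223 -1.0049  0.0263 -1.601 ] -1.1866198705490427
```

Request:
{"api": "jog_arm", "payload": {
  "rows": "0 -0.0015 0.001 0.015 0 0 0; 0 -0.0015 0.001 0.03 0 0 0; 0 -0.0015 0.001 0.038 0 0 0; 0 -0.0015 0.001 0.0436 0 0 0; 0 -0.0015 0.001 0.0436 0 0 0; 0 -0.0015 0.001 0.0436 0 0 0"
}}

```text
time_s: 9.6
position: [0.4438, -0.1222, 0.2555]
tcp_rot: [[-0.941, 0.176, 0.29], [0.153, 0.983, -0.1], [-0.303, -0.05, -0.952]]
force: [0.9, 0.4, -1.6]
opening: 0.228
grasp_force: 30.0
```

Run:
```python
from h import *
n=np.array([-.291,.1007,.9514]);f=[]
for i in range(6): capture('wrist'); f.append(np.array(bot.read_state()['force'])@n)
print('axial',np.mean(f))
s=bot.read_state(); T=np.array(s['tcp_rot']);t=np.array(s['position']); print(t)
S=np.array([.479,-.1345,.1415]);n=-T[:,2]
p=wrist();q=capture('side');r=capture('top');out=[]
for c in (p,q,r):
    w=40; k=266/w; o=tuple((proj(c,S)[0]-20).astype(int))
    im=cv2.resize(np.ascontiguousarray(c['pixels'][o[1]:o[1]+w,o[0]:o[0]+w,::-1]),(266,266),interpolation=cv2.INTER_CUBIC)
    if c is r: im=np.clip(im*2.0,0,255).astype(np.uint8)
    print(o,'S',(proj(c,S)+.5-o)*k,'tip',(proj(c,t+T[:,2]*.1145)+.5-o)*k)
    out.append(im)
cv2.imwrite('pics/z2.png',np.hstack(out))
```

```text
axial -1.3091634936701715
[ 0.444  -0.1223  0.2562]
(np.int64(257), np.int64(177)) S [[136.865  138.2733]] tip [[136.8447 150.0736]]
(np.int64(224), np.int64(267)) S [[137.6508 138.9155]] tip [[130.5785 122.3442]]
(np.int64(366), np.int64(250)) S [[138.7694 142.9668]] tip [[141.6564 150.1252]]
```

View pics/z2.png

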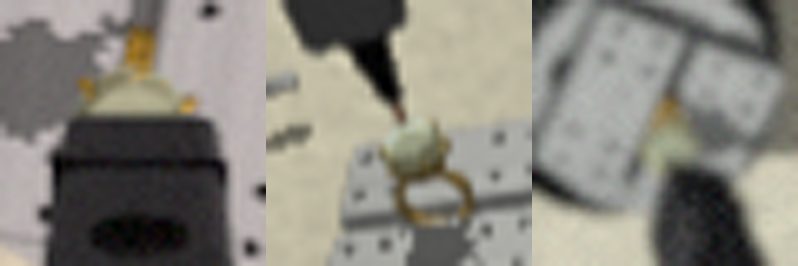

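The tip is just above the flat, on line to within about 1 mm in the side crop ((136,120), with the flat near (147,139)), and it lines up laterally in the wrist view. I'll advance and watch the force.

```bash
cat >> h.py <<'E'
def axial(k=10):
    n=np.array([-.291,.1007,.9514]);f=[]
    for i in range(k): capture('side'); f.append(np.array(bot.read_state()['force'])@n)
    s=bot.read_state(); print('axial',np.mean(f),'+-',np.std(f)/k**.5,'t',s['time_s'],'depth(mm from S)',(np.array(s['position'])-[.479,-.1345,.1415])@n*1e3-114.5)
E
echo ok
```

```text
ok
```

Request:
{"api": "jog_arm", "payload": {
  "rows": "0 -0.0008 0 0.003 0 0 0; 0 -0.0008 0 0.006 0 0 0; 0 -0.0008 0 0.008 0 0 0; 0 -0.0008 0 0.008 0 0 0; 0 -0.0008 0 0.008 0 0 0"
}}

```text
time_s: 10.47
position: [0.4454, -0.1227, 0.2521]
tcp_rot: [[-0.94, 0.176, 0.291], [0.153, 0.983, -0.101], [-0.303, -0.05, -0.952]]
force: [-0.2, -0.0, -1.3]
opening: 0.225
grasp_force: 30.0
```

```bash
python3 -c "from h import *; axial()"
```

```text
axial -1.13834378510683 +- 0.1346344666223265 t 10.9667 depth(mm from S) 1.8292563206006918
```

Not touching yet. I'll go 2 mm further.

Request:
{"api": "jog_arm", "payload": {
  "rows": "0 0 0 0.002 0 0 0; 0 0 0 0.004 0 0 0; 0 0 0 0.004 0 0 0; 0 0 0 0.004 0 0 0"
}}

```text
time_s: 11.3
position: [0.4461, -0.1229, 0.2504]
tcp_rot: [[-0.94, 0.176, 0.291], [0.153, 0.983, -0.101], [-0.304, -0.05, -0.951]]
force: [-1.0, 0.5, 0.8]
opening: 0.223
grasp_force: 30.0
```

```bash
python3 -c "from h import *; axial()"
```

```text
axial 0.984452800838221 +- 0.14214023302709977 t 11.8 depth(mm from S) -0.1713168997141281
```

In contact at about 2.2 N. I'll press 0.8 mm more and check.

Request:
{"api": "jog_arm", "payload": {
  "rows": "0 0 0 0.0016 0 0 0; 0 0 0 0.0016 0 0 0; 0 0 0 0.0016 0 0 0"
}}

```text
time_s: 12.05
position: [0.4463, -0.123, 0.2496]
tcp_rot: [[-0.94, 0.176, 0.291], [0.153, 0.983, -0.101], [-0.304, -0.05, -0.951]]
force: [-1.0, 0.9, 0.9]
opening: 0.226
grasp_force: 30.0
```

Run:
```python
from h import *
axial()
s=bot.read_state(); T=np.array(s['tcp_rot']);t=np.array(s['position']);tip=t+T[:,2]*.1125
p=wrist();q=capture('side');r=capture('top');out=[]
for c in (p,q,r):
    for d in spot_point('stone_table',c.get('raw',c))[:1]: print(d['conf'],d['point'],(T.T@(np.array(d['point'])-tip)*1e3))
    w=40; k=266/w; o=tuple((proj(c,tip)[0]-20).astype(int))
    im=cv2.resize(np.ascontiguousarray(c['pixels'][o[1]:o[1]+w,o[0]:o[0]+w,::-1]),(266,266),interpolation=cv2.INTER_CUBIC)
    if c is r: im=np.clip(im*2.0,0,255).astype(np.uint8)
    print('tip',(proj(c,tip)+.5-o)*k); out.append(im)
cv2.imwrite('pics/z3.png',np.hstack(out))
```

```text
axial 1.653302775867223 +- 0.18474274253519885 t 12.55 depth(mm from S) -0.9688990775725586
0.8 [0.4794, -0.1349, 0.1432] [-0.637  -0.4718 -0.4286]
tip [[136.8567 140.5868]]
0.9 [0.4736, -0.1333, 0.1422] [ 5.366   0.1282 -1.3256]
tip [[137.53   142.2544]]
0.87 [0.48, -0.1347, 0.1446] [-1.5958 -0.2399 -1.6063]
tip [[139.2813 136.6278]]
```

View pics/z3.png

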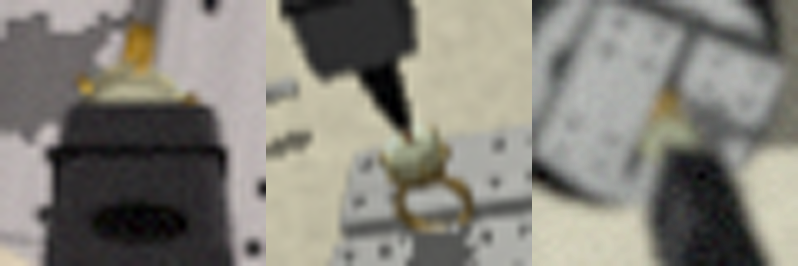

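The side crop shows the tip on the flat at about (146,136), against a flat centre of about (147,139). The force is about 2.9 N, which puts the sprung tip about 2.3 mm in. I'm handing it in.

```bash
python3 -c "from h import *; print(bot.hand_in())"
```

```text
the job is handed in; nothing more can be done
None
```

Job handed in, no verdict returned: the gripper holds the tester square on the middle of the stone's flat (about 1–2 mm off by my estimate), pressing with roughly 2.9 N and the sprung tip about 2.3 mm in.

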